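Shut the covered gas valve

TASK

On the gas valve box, push the loose sliding cover along its guides, all the way across to the other end of the box, to reveal the valve handle with the round tag on it; then push that handle clockwise (seen from above) until it is fully shut against its stop. Do it by pushing with the fingers: do not lift or tip the cover, leave the plain handle in the other bay open, and leave everything else on the bench where it is.

Things in the scene. Friction and masses are not known exactly. Their poses are not given: they have to be found in the camera images.
- valve_box: White gas valve box fixed to the bench, 194 (x) x 360 (y) mm, origin under its centre at bench level. Two open-topped bays side by side along y, each 156 x 156 mm inside, centres at y = +86 and -86 mm, floor at 10 mm height. The cover slides along y on the wall tops, 70 mm high; guides along both long sides and lips at both ends rise to 82 mm.
- cover: Loose flat grey metal cover, 176 (x) x 170 (y) x 5 mm, about 0.35 kg; at the start it hides the tagged valve's bay. Origin: centre of its underside (70 mm high); axes as the box's. Push rib on its middle: 90 mm along x, 12 mm thick along y, top 93 mm above the bench. It has 2.5 mm play in the guides and slides about 172 mm along y to the other end lip; friction a few N.
- tagged_valve: The valve to shut, fixed in the bay that the cover hides at the start (either bay). Origin at the centre of its bay at bench level; axes as the box's. Its tube runs along x at y = -15 mm, top at 28 mm height; a brass block 34 x 28 mm stands under the pivot up to 40 mm height. Fingertips stay clear of these above 40 mm height.
- tagged_pivot (a point): Point on the tagged handle's vertical turning axis, at the bar's mid height (52 mm above the bench); 25 mm in x and -15 mm in y from the bay centre.
- tagged_handle_end (a point): Point on the tagged handle's bar under the centre of its tag, 55 mm out from the pivot, 52 mm high. The handle is a level steel bar 12 mm wide, 46 to 58 mm above the bench, reaching 70 mm from the pivot, with a flat round steel tag of 30 mm diameter on its end (56 to 62 mm height; small stud on top to 65 mm).
- tagged_handle (a joint): Angle of the tagged handle, rad. 0: open, bar points along the box's -x, in line with the tube. It grows clockwise seen from above, to 1.571: shut, bar points along the box's +y, against a hard stop. It starts between 0 and 0.3. Friction 0.12 N m (about 3 N of push 40 mm from the pivot); it stays where it is left.
- plain_valve: The other valve, the same but in the other bay, its bar without a tag. Origin at the centre of its bay at bench level; axes as the box's.
- plain_handle (a joint): Angle of the plain handle, rad, same meaning; it starts open, between 0 and 0.2, and is to be left so.
- wrench: Bystander, to be left alone: open-ended wrench lying flat, 160 mm long. Origin under its middle.
- jar: Bystander, to be left alone: small closed jar, 44 mm wide, 50 mm tall. Origin at its underside.
- coupling: Bystander, to be left alone: brass tube coupling standing, 28 mm wide, 36 mm tall. Origin at its underside.
- bottle: Bystander, to be left alone: closed amber bottle, 72 mm wide, 190 mm tall. Origin at its underside.
- beaker: Bystander, to be left alone: glass beaker, 72 mm wide, 90 mm tall. Origin at its underside.
- vial_rack: Bystander, to be left alone: white vial rack, 100 x 60 x 48 mm tall with its vials. Origin at its underside.
- carton: Bystander, to be left alone: cardboard carton, 110 x 80 x 60 mm tall. Origin at its underside.
- screwdriver: Bystander, to be left alone: screwdriver lying flat, 180 mm long. Origin under its middle.
There are look-alikes about, which are no part of the job. There is more than one size of the cover; the job needs the largest.

How it is judged:
By the outcome, as a careful person would: the job done as asked, in the order asked, and still so for the second after the job is handed in, with the robot touching nothing.
It also fails if it takes over 53 s, if anything falls off the work surface, if the arm or the gripper's body presses on something with over 40 N, if the wrist force passes 120 N, or if a joint passes its speed limit or range.

ROBOT

A 6-joint arm with a two-finger parallel gripper is mounted at the origin on the work surface. World frame = base frame: x ahead of the robot, y to its left, z up, the work surface at z = 0. Lengths are in m, angles in degrees, forces in N, time in s.
With the tool pointing down it reaches from about 0.375 to 0.9 m from the base axis. Payload 3.1 kg.
Tool frame: the origin (TCP) lies at the very end of the fingers, on their centre line; the grasp point (between the pads) lies 19 mm behind it; z points along the fingers, y is the direction in which the jaws open and shut (so a half turn about z gives the same grasp; the last joint's range is limited). The gripper opens to 87 mm and grips with 3 to 60 N. Pads are 19 mm wide; open, the fingers measure 117 mm over their backs; the gripper's body (75 mm by 190 mm) begins 51 mm behind the grasp point.
Start: joints at [62.366, 30.224, 82.088, -0, 67.689, -10.227], TCP at [0.187, 0.596, 0.223] pointing down, gripper open.
Joint ranges: [-176.69, 176.69], [-43.24, 126.21], [12.49, 139.97], [-82, 262], [0, 151.66], [-163.58, 163.58]. Speed limits (degrees/s): [159.86, 159.86, 180, 180, 180, 180].

INTERFACE

Orientations are given as a 3x3 rotation matrix whose columns are the frame's x, y, z axes.
In Python, from rig import readout, capture, camera_model, bot, spot_in, regions_of gives the robot as it stands.
- The arm moves only by the tool send_rows, never from a script. Its argument "moves" is a list that holds one entry, the list of rows, each a list of 7 numbers: the turn, a rotation vector about the tool's x, y, z in degrees, then the shift along the tool's x, y, z in cm, then the opening, from -1 (shut) to 1 (fully open). A call has exactly 5 rows; each row shifts and turns the commanded pose from where the row before left it, along the tool's axes as they then stand; what a row does not reach is not made up. A row lasts 1/10 s, in which the tool goes at most 50 mm and 8.59 degrees, less where a joint would pass 70% of its speed; a pose out of reach is approached as far as the arm can. A call with a gripper value outside its range is refused whole. The fingers move at their own pace and stop on an object; the grip force is fixed at half the most. Time passes only in rows, so rows that do not move let the fingers close, or fill a call up. It gives the time, the measured TCP pose, the force and the opening at its end, in the units of the state.
- readout.read_state(): the state, without advancing time (a new reading comes with each control period).
- capture(name): name is "scene" or "top"; returns the picture (400x640x3 uint8, blue, green, red); there is no depth.
- camera_model(name): a dict with "camera_matrix" (3x3 intrinsics, pixels), "pose" (4x4, takes a point from camera to world coordinates). Camera axes: x right, y up, looking along -z (the intrinsics and any distortion apply to the point x, -y, -z); pixel columns grow to the right and rows downward; lengths in m; the calibration is good to about 2 mm. A picture is of the moment at which its call begins. camera_model takes no time and is no camera call.
- bot.hand_in(): hands the job in, once; it reports no verdict.
Trained networks look in the newest picture that a camera, given by its name, has taken for a name from the list of things; names that differ only in an ending like _2 or _b are one class to them, and where a whole thing is asked for, a point or a joint stands for the part that bears it (a point fixed in the world has none). Each returns a list of dicts, best first, with "p" (0 to 1); they miss things now and then, are a little off and sometimes report something else, mostly with a low value. They report only what shows in the picture. A call takes as long as a camera call. They do not tell look-alikes from the thing itself.
- spot_in(camera, thing): "location" ([x, y, z] in m, in world coordinates, good to about 4 mm: the middle of the surface that is visible of it).
- regions_of(camera, thing): "mask" (400x640 bool, what is visible of it).
The state is a dict: "time_s": time; "joint_positions": joint angles; "qvel": joint speeds; "tau": joint torques, N m; "position": TCP position; "tcp_rot": TCP orientation; "force": force on the tool from outside, world axes, zero at the start; "moment": the same for the moment, N m; "opening": opening from 0.0 (shut) to 1.0 (fully open).
Only numpy, scipy, OpenCV 4.12 (cv2) and the standard library are available. Lean on these libraries where they do the work, as an engineer would, in place of code of your own. Each camera call takes 0.05 s, during which the arm holds its last target. There are 200 camera calls.

## Working session

There is one attempt and no reset: what is moved stays moved. The work goes in short steps, Python scripts to look and compute and a tool call to move; the robot and the scene stay as the last step left them, time stands still between calls to the robot, and variables do not carry over. Pictures are saved under pics/ and viewed, about 8 in all and at most 12, crops included, and the job is handed in when it is done.

Besides the shell and the picture viewer there is one more tool, called after "Emit:" as a command line: name --argument value ..., lists and objects as JSON in quotes. send_rows: Moves the arm, as the interface text tells. Its arguments: {"type":"object","properties":{"moves":{"type":"array","items":{"type":"array","items":{"type":"array","items":{"type":"number"}}}}},"required":["moves"]}

```bash
mkdir -p pics; python3 - <<'E'
from rig import readout, capture, camera_model, bot, spot_in, regions_of
import cv2, numpy as np
for c in ("scene","top"):
    im=capture(c); cv2.imwrite(f"pics/{c}0.png",im)
    m=camera_model(c); print(c, np.round(m["camera_matrix"],1).tolist(), np.round(m["pose"],3).tolist(), [k for k in m])
for t in ("valve_box","cover","plain_handle","tagged_handle"):
    print(t,[(np.round(d["location"],3).tolist(),round(d["p"],2)) for d in spot_in("top",t)])
s=readout.read_state(); print(s["time_s"],s["position"],np.round(s["tcp_rot"],3).tolist(),s["force"])
E
```

```text
scene [[451.5, 0.0, 315.4], [0.0, 451.5, 193.9], [0.0, 0.0, 1.0]] [[-0.349, -0.693, 0.631, 1.483], [0.937, -0.27, 0.221, 0.354], [0.017, 0.669, 0.743, 1.208], [0.0, 0.0, 0.0, 1.0]] ['camera_matrix', 'pose']
top [[502.0, 0.0, 312.7], [0.0, 502.0, 199.7], [0.0, 0.0, 1.0]] [[0.002, 0.998, -0.061, 0.429], [-1.0, 0.002, 0.009, 0.015], [0.009, 0.061, 0.998, 1.624], [0.0, 0.0, 0.0, 1.0]] ['camera_matrix', 'pose']
valve_box [([0.556, -0.036, 0.02], 0.95)]
cover [([0.324, -0.198, 0.008], 0.87), ([0.367, 0.358, 0.005], 0.73), ([0.59, 0.112, 0.073], 0.6)]
plain_handle [([0.555, -0.064, 0.056], 0.59)]
tagged_handle []
0.3 [0.1868059  0.59615427 0.22218545] [[-0.954, 0.299, -0.0], [0.299, 0.954, -0.001], [0.0, -0.001, -1.0]] [-0.13826676  0.41033211 -0.28373586]
```

View pics/top0.png

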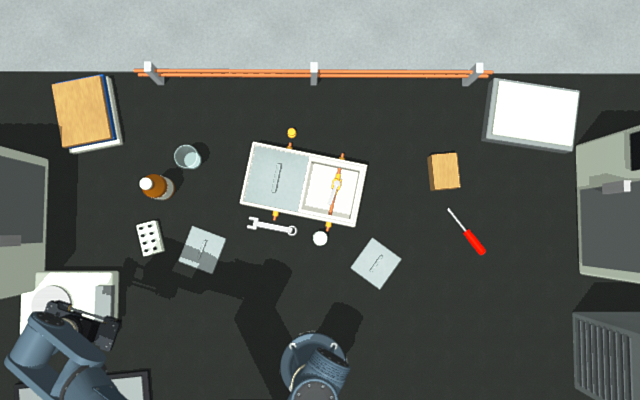

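View pics/scene0.png

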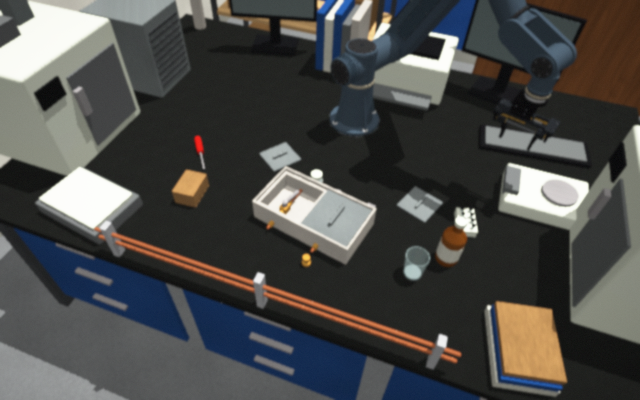

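The top view shows the box at about (303,183), with the big cover on its left bay at (277,178). The plain valve shows in the right bay at (335,188), and the small look-alike covers lie at (203,249) and (376,263). Next I'll measure the box pose.

```bash
cat > h.py <<'E'
from rig import readout, capture, camera_model, bot, spot_in, regions_of
import cv2, numpy as np
def ray(c,uv,z):
    m=camera_model(c);K=m["camera_matrix"];P=np.array(m["pose"])
    d=np.linalg.inv(K)@[uv[0],uv[1],1]; d=P[:3,:3]@(d*[1,-1,-1]); o=P[:3,3]
    return o+d*(z-o[2])/d[2]
def proj(c,p):
    m=camera_model(c);K=np.array(m["camera_matrix"]);P=np.array(m["pose"])
    q=P[:3,:3].T@(np.asarray(p)-P[:3,3]); q=q*[1,-1,-1]; q=K@q; return q[:2]/q[2]
E
python3 - <<'E'
from h import *
capture("top")
best=None
for t in ("valve_box","cover"):
    for r in regions_of("top",t):
        mk=r["mask"].astype(np.uint8); ys,xs=np.nonzero(mk)
        if not(230<xs.mean()<370 and 130<ys.mean()<230): continue
        rc=cv2.minAreaRect(np.c_[xs,ys].astype(np.float32)); b=cv2.boxPoints(rc)
        z=.08 if t=="valve_box" else .075
        w=np.array([ray("top",p,z) for p in b])
        print(t,r["p"],len(xs),np.round(b,1).tolist(),np.round(w[:,:2],4).tolist(),"c",np.round(w.mean(0),4),"edges",[(round(np.linalg.norm(e),3),round(np.degrees(np.arctan2(e[1],e[0])),1)) for e in (w[1]-w[0],w[2]-w[1])])
for t in ("plain_valve","plain_handle"):
    for r in regions_of("top",t): 
        ys,xs=np.nonzero(r["mask"]); print(t,r["p"],xs.mean(),ys.mean(),xs.min(),xs.max(),ys.min(),ys.max())
im=cv2.imread("pics/top0.png")[120:245,220:390]
cv2.imwrite("pics/crop1.png",cv2.resize(im,None,fx=4.5,fy=4.5,interpolation=cv2.INTER_CUBIC))
E
```

```text
valve_box 0.71 3809 [[238.0, 208.39999389648438], [252.8000030517578, 138.3000030517578], [367.1000061035156, 162.5], [352.29998779296875, 232.60000610351562]] [[0.4953, 0.2304], [0.7128, 0.1869], [0.6384, -0.1675], [0.4217, -0.1209]] c [0.567  0.0322 0.08  ] edges [(np.float64(0.222), np.float64(-11.3)), (np.float64(0.362), np.float64(-101.9))]
cover 0.67 3074 [[243.10000610351562, 200.5], [254.5, 144.89999389648438], [308.5, 155.89999389648438], [297.1000061035156, 211.60000610351562]] [[0.5198, 0.2157], [0.6932, 0.1821], [0.6592, 0.0142], [0.4861, 0.0489]] c [0.5896 0.1152 0.075 ] edges [(np.float64(0.177), np.float64(-11.0)), (np.float64(0.171), np.float64(-101.5))]
plain_valve 0.82 333.56028368794324 191.09929078014184 328 339 169 214
plain_handle 0.66 319.4223602484472 237.2360248447205 313 326 231 244
```

View pics/crop1.png

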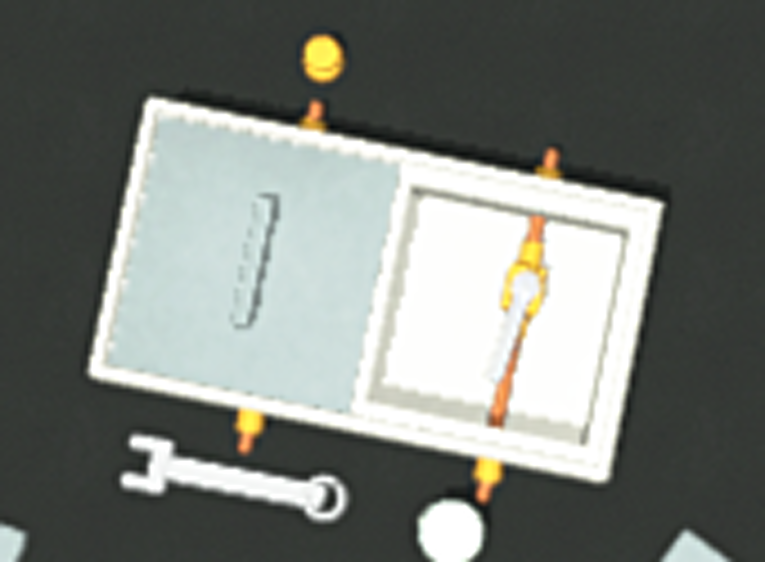

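The crop settles the box's direction. The tube in the open bay at (520,300) lies to the right of the bay centre and the bar points down from its pivot at (525,285). So box +y is to the left, yaw is about -11.5°, and the cover sits at box +y. I'll fix the pose and start moving: rise and turn so tool x lies along box y, with the fingers shut.

```bash
python3 - <<'E'
from h import *
w=np.array([ray("top",(220+u/4.5,120+v/4.5),.082)[:2] for u,v in [(150,97),(663,203),(606,480),(90,377)]])
print(w.round(4).tolist(), w.mean(0))
for a,b in ((3,0),(2,1)): e=w[b]-w[a]; print(np.linalg.norm(e),np.degrees(np.arctan2(e[1],e[0])))
for a,b in ((1,0),(2,3)): e=w[b]-w[a]; print(np.linalg.norm(e),np.degrees(np.arctan2(e[1],e[0]))-90)
E
cat >> h.py <<'E'
BC=np.array([.5710,.0310]); YAW=np.radians(-11.4)
def bw(x,y): c,s=np.cos(YAW),np.sin(YAW); return BC+np.array([c*x-s*y,s*x+c*y])
def state():
    s=readout.read_state(); p=np.array(s["position"]); R=np.array(s["tcp_rot"])
    c,s_=np.cos(YAW),np.sin(YAW); d=p[:2]-BC
    print("t",round(s["time_s"],2),"box xy mm",np.round(1000*np.array([c*d[0]+s_*d[1],-s_*d[0]+c*d[1]]),1),"z",round(p[2]*1000,1),"yaw_tool_x in box",round(np.degrees(np.arctan2(R[1,0],R[0,0])-YAW),2),"tilt",np.round(R[2],3),"F",np.round(s["force"],1),"open",round(s["opening"],2),"j",np.round(s["joint_positions"],0))
    return p,R
def goto(x,y,z):
    p,R=state(); t=np.r_[bw(x/1000,y/1000),z/1000]; print("shift cm",np.round(100*R.T@(t-p),2))
E
```

```text
[[0.7024, 0.1849], [0.63, -0.168], [0.4398, -0.1282], [0.5094, 0.2241]] [0.57038567 0.02820592]
0.19693696294631646 -11.480094789662777
0.19437371384246319 -11.830954311274727
0.3603079781499673 -11.580234361327854
0.35912238263614815 -11.17103124948575
```

Emit:
send_rows --moves '[[[0,0,0,0,0,-1.5,-1],[0,0,8.4,0,0,-1.5,-1],[0,0,8.4,0,0,-1,-1],[0,0,8.4,0,0,0,-1],[0,0,8.4,0,0,0,-1]]]'

```text
time_s: 1.05
position: [0.187, 0.5966, 0.2632]
tcp_rot: [[-0.625, 0.781, 0.001], [0.781, 0.625, 0.001], [0.001, 0.001, -1.0]]
force: [-0.5, -0.4, -0.6]
opening: 0.632
```

Emit:
send_rows --moves '[[[0,0,8.4,0,0,0,-1],[0,0,8.4,0,0,0,-1],[0,0,8.4,0,0,0,-1],[0,0,8.4,0,0,0,-1],[0,0,8.4,0,0,0,-1]]]'

```text
time_s: 1.55
position: [0.1869, 0.5963, 0.2626]
tcp_rot: [[0.059, 0.998, -0.0], [0.998, -0.059, -0.0], [-0.0, -0.0, -1.0]]
force: [-0.9, 0.5, 0.3]
opening: 0.17
```

```bash
python3 -c "
from h import *
goto(0,118,250)"
```

```text
t 1.55 box xy mm [-488.3  478.2] z 262.6 yaw_tool_x in box 98.04 tilt [-0. -0. -1.] F [-0.9  0.5  0.3] open 0.17 j [62. 28. 79.  0. 73. 66.]
shift cm [-42.5   43.3    1.26]
```

Emit:
send_rows --moves '[[[0,0,8,0,0,0,-1],[0,0,0,-2.6,3.5,0,-1],[0,0,0,-2.6,3.5,0,-1],[0,0,0,-2.6,3.5,0,-1],[0,0,0,-2.6,3.5,0,-1]]]'

```text
time_s: 2.05
position: [0.3053, 0.4664, 0.2627]
tcp_rot: [[0.19, 0.982, 0.0], [0.982, -0.19, 0.0], [0.0, 0.0, -1.0]]
force: [0.3, 0.4, 0.0]
opening: 0.007
```

Emit:
send_rows --moves '[[[0,0,0,-2.6,3.5,0,-1],[0,0,0,-2.6,3.5,0,-1],[0,0,0,-2.6,3.5,0,-1],[0,0,0,-2.6,3.5,0,-1],[0,0,0,-2.6,3.5,0,-1]]]'

```text
time_s: 2.55
position: [0.4525, 0.3051, 0.2628]
tcp_rot: [[0.191, 0.982, 0.001], [0.982, -0.191, 0.0], [0.0, 0.0, -1.0]]
force: [-0.6, 0.4, 0.4]
opening: 0.004
```

Emit:
send_rows --moves '[[[0,0,0,-2.6,3.5,0,-1],[0,0,0,-2.6,3.5,0,-1],[0,0,0,-2.6,3.5,0,-1],[0,0,0,-2.4,3.3,0,-1],[0,0,0,0,0,0,-1]]]'

```text
time_s: 3.05
position: [0.5717, 0.1759, 0.2626]
tcp_rot: [[0.196, 0.981, 0.004], [0.981, -0.196, -0.001], [-0.001, 0.004, -1.0]]
force: [0.2, 0.3, 1.0]
opening: 0.004
```

```bash
python3 -c "
from h import *
goto(0,118,82)"
```

```text
t 3.05 box xy mm [-28.  142.2] z 262.6 yaw_tool_x in box 90.08 tilt [-0.001  0.004 -1.   ] F [0.2 0.3 1. ] open 0.0 j [ 6. 26. 84. -0. 71. 18.]
shift cm [-2.41  2.72 18.08]
```

Emit:
send_rows --moves '[[[0,0,0,-1.2,1.4,2,-1],[0,0,0,-1.2,1.3,4,-1],[0,0,0,0,0,4,-1],[0,0,0,0,0,3.5,-1],[0,0,0,0,0,2,-1]]]'

```text
time_s: 3.55
position: [0.587, 0.1516, 0.1046]
tcp_rot: [[0.191, 0.982, -0.005], [0.982, -0.191, -0.0], [-0.001, -0.005, -1.0]]
force: [-0.4, 0.4, 0.4]
opening: 0.004
```

```bash
python3 -c "
from h import *
cv2.imwrite('pics/s2.png',cv2.resize(capture('scene')[130:290,220:420],None,fx=3.5,fy=3.5,interpolation=2))
goto(0,118,82)"
```

```text
t 3.6 box xy mm [ -9.6 121. ] z 102.2 yaw_tool_x in box 90.4 tilt [-0.002 -0.009 -1.   ] F [-1.1 -0.2 -1.9] open 0.01 j [ 4. 38. 90.  0. 52. 15.]
shift cm [-0.3   0.98  2.01]
```

View pics/s2.png

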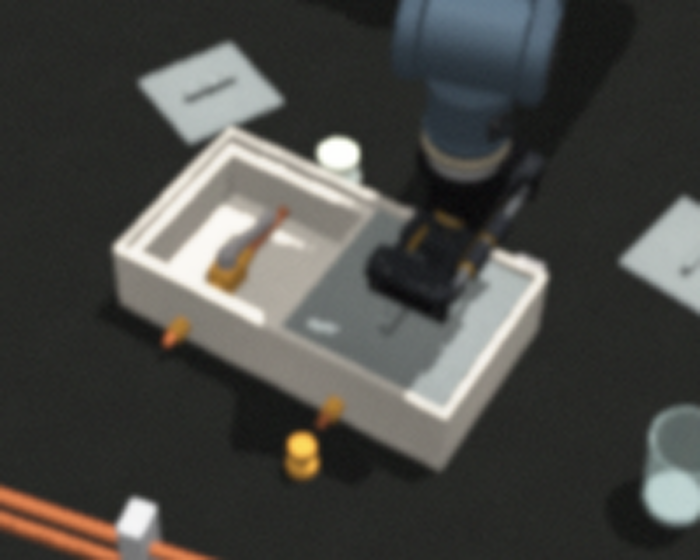

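The picture shows the gripper hovering over the cover. The rib end is at about (395,320) and the fingers are on its +y side, so I'll centre and lower.

Emit:
send_rows --moves '[[[0,0,0,0,0.9,0.3,-1],[0,0,0,0,0,0.7,-1],[0,0,0,0,0,0.6,-1],[0,0,0,0,0,0.4,-1],[0,0,0,0,0,0,-1]]]'

```text
time_s: 4.1
position: [0.5979, 0.1497, 0.0875]
tcp_rot: [[0.191, 0.982, -0.0], [0.982, -0.191, -0.0], [-0.0, -0.0, -1.0]]
force: [0.2, 0.1, -0.1]
opening: 0.001
```

```bash
python3 -c "
from h import *
goto(0,101,82)"
```

```text
t 4.1 box xy mm [  2.9 121.7] z 87.5 yaw_tool_x in box 90.4 tilt [-0. -0. -1.] F [ 0.2  0.1 -0.1] open 0.0 j [ 4. 39. 90.  0. 51. 15.]
shift cm [-2.07 -0.3   0.55]
```

Emit:
send_rows --moves '[[[0,0,0,0,-0.3,0.4,-1],[0,0,0,-0.6,0,0.1,-1],[0,0,0,-0.6,0,0,-1],[0,0,0,-0.6,0,0,-1],[0,0,0,-0.6,0,0,-1]]]'

```text
time_s: 4.6
position: [0.5908, 0.1263, 0.0827]
tcp_rot: [[0.192, 0.981, 0.001], [0.981, -0.192, 0.001], [0.001, 0.0, -1.0]]
force: [0.0, 2.0, 0.8]
opening: 0.002
```

Emit:
send_rows --moves '[[[0,0,0,-0.7,0,0,-1],[0,0,0,-0.8,0,0,-1],[0,0,0,-0.8,0,0,-1],[0,0,0,-0.8,0,0,-1],[0,0,0,-0.8,0,0,-1]]]'

```text
time_s: 5.1
position: [0.5832, 0.0877, 0.0827]
tcp_rot: [[0.191, 0.982, 0.0], [0.982, -0.191, 0.0], [0.0, 0.0, -1.0]]
force: [0.6, 2.0, 0.1]
opening: 0.008
```

```bash
python3 -c "
from h import *
capture('top')
print([(np.round(d['location'],3).tolist(),round(d['p'],2)) for d in spot_in('top','cover')])
goto(0,-60,82)"
```

```text
[([0.324, -0.198, 0.005], 0.82), ([0.575, 0.011, 0.072], 0.68)]
t 5.2 box xy mm [ 0.6 57. ] z 82.5 yaw_tool_x in box 90.35 tilt [-0.001 -0.001 -1.   ] F [-0.7 -1.5 -0.3] open 0.01 j [-2. 38. 94. -0. 48.  9.]
shift cm [-11.7   -0.13   0.07]
```

Emit:
send_rows --moves '[[[0,0,0,-0.8,0,0,-1],[0,0,0,-0.8,0,0,-1],[0,0,0,-0.8,0,0,-1],[0,0,0,-0.8,0,0,-1],[0,0,0,-0.8,0,0,-1]]]'

```text
time_s: 5.7
position: [0.5754, 0.0485, 0.0825]
tcp_rot: [[0.191, 0.982, -0.0], [0.982, -0.191, 0.0], [0.0, -0.0, -1.0]]
force: [1.3, 2.2, 0.4]
opening: 0.004
```

Emit:
send_rows --moves '[[[0,0,0,-0.8,0,0,-1],[0,0,0,-0.8,0,0,-1],[0,0,0,-0.8,0,0,-1],[0,0,0,-0.8,0,0,-1],[0,0,0,-0.8,0,0,-1]]]'

```text
time_s: 6.2
position: [0.5678, 0.0092, 0.0825]
tcp_rot: [[0.191, 0.982, -0.0], [0.982, -0.191, 0.0], [-0.0, -0.0, -1.0]]
force: [-0.2, 3.5, 0.2]
opening: 0.002
```

Emit:
send_rows --moves '[[[0,0,0,-0.7,0,0,-1],[0,0,0,-0.7,0,0,-1],[0,0,0,-0.7,0,0,-1],[0,0,0,-0.7,0,0,-1],[0,0,0,-0.7,0,0,-1]]]'

```text
time_s: 6.7
position: [0.5611, -0.025, 0.0825]
tcp_rot: [[0.191, 0.982, -0.0], [0.982, -0.191, 0.0], [-0.0, -0.0, -1.0]]
force: [0.7, 1.7, 1.3]
opening: 0.005
```

```bash
python3 -c "
from h import *
cv2.imwrite('pics/s3.png',cv2.resize(capture('scene')[130:290,220:420],None,fx=3.5,fy=3.5,interpolation=2))
goto(0,-70,82)"
```

```text
t 6.75 box xy mm [  1.5 -58.1] z 82.5 yaw_tool_x in box 90.39 tilt [-0.001 -0.    -1.   ] F [-0.3 -0.5  0.9] open 0.0 j [-14.  37.  98.  -0.  45.  -3.]
shift cm [-1.19 -0.16  0.05]
```

View pics/s3.png

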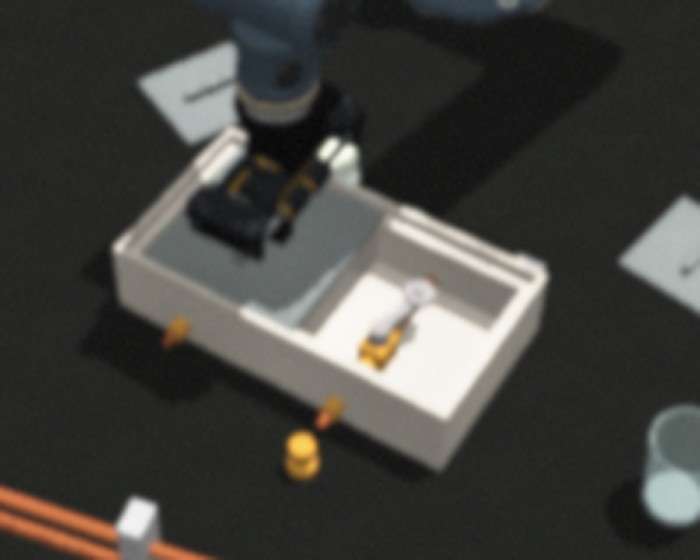

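The cover has slid most of the way. The tagged handle shows at (420,292), pivot near (385,340), and a gap is left at the far lip around (190,200). I'll push on slowly to the stop.

Emit:
send_rows --moves '[[[0,0,0,-0.4,0,0,-1],[0,0,0,-0.3,0,0,-1],[0,0,0,-0.2,0,0,-1],[0,0,0,-0.2,0,0,-1],[0,0,0,0,0,0,-1]]]'

```text
time_s: 7.25
position: [0.5591, -0.0356, 0.0825]
tcp_rot: [[0.191, 0.982, -0.0], [0.982, -0.191, -0.0], [-0.0, -0.0, -1.0]]
force: [-0.1, -0.1, -0.1]
opening: 0.007
```

Emit:
send_rows --moves '[[[0,0,0,-0.1,0,0,-1],[0,0,0,-0.1,0,0,-1],[0,0,0,-0.1,0,0,-1],[0,0,0,-0.1,0,0,-1],[0,0,0,0,0,0,-1]]]'

```text
time_s: 7.75
position: [0.559, -0.039, 0.0826]
tcp_rot: [[0.192, 0.981, 0.001], [0.981, -0.192, 0.001], [0.001, 0.001, -1.0]]
force: [3.3, 4.0, -0.7]
opening: 0.006
```

Emit:
send_rows --moves '[[[0,0,0,-0.1,0,0,-1],[0,0,0,-0.1,0,0,-1],[0,0,0,-0.1,0,0,-1],[0,0,0,-0.1,0,0,-1],[0,0,0,0,0,0,-1]]]'

```text
time_s: 8.25
position: [0.559, -0.0392, 0.0826]
tcp_rot: [[0.194, 0.981, 0.003], [0.981, -0.194, 0.006], [0.007, 0.002, -1.0]]
force: [5.0, 16.4, -1.7]
opening: 0.002
```

```bash
python3 -c "
from h import *
goto(0,-74,82)"
```

```text
t 8.25 box xy mm [  2.1 -71.2] z 82.6 yaw_tool_x in box 90.21 tilt [ 0.007  0.002 -1.   ] F [ 5.  16.4 -1.7] open 0.0 j [-16.  37.  98.   1.  45.  -5.]
shift cm [-0.28 -0.21  0.06]
```

Emit:
send_rows --moves '[[[0,0,0,0.6,0,0,-1],[0,0,0,0.6,0,0,-1],[0,0,0,0,0,-1.5,-1],[0,0,0,0,0,-2,-1],[0,0,0,2,-0.6,0,-1]]]'

```text
time_s: 8.75
position: [0.5604, -0.0134, 0.1199]
tcp_rot: [[0.193, 0.981, 0.006], [0.981, -0.193, -0.003], [-0.002, 0.006, -1.0]]
force: [0.6, 0.3, 0.7]
opening: 0.006
```

Emit:
send_rows --moves '[[[0,0,0,2,-0.7,0,-1],[0,0,0,2,-0.7,0,-1],[0,0,0,2,-0.7,0,-1],[0,0,0,2,-0.7,0,-1],[0,0,0,0,0,0,-1]]]'

```text
time_s: 9.25
position: [0.5445, 0.0746, 0.1175]
tcp_rot: [[0.188, 0.982, -0.001], [0.982, -0.188, -0.001], [-0.001, -0.001, -1.0]]
force: [-0.5, -1.0, 0.2]
opening: 0.004
```

```bash
python3 -c "
from h import *
cv2.imwrite('pics/s4.png',cv2.resize(capture('scene')[130:290,220:420],None,fx=3.5,fy=3.5,interpolation=2))
a=lambda q:(np.array([q[0]-220,q[1]-130])*3.5).round()
for n,p in (('pivot',(.025,.071)),('end0',(-.03,.071)),('end.3',(.025-.055*np.cos(.3),.071+.055*np.sin(.3)))): print(n,a(proj('scene',np.r_[bw(*p),.062])))
capture('top')
for c in('scene','top'):
  for t in ('tagged_handle_end','tagged_handle','tagged_pivot'): 
   for d in spot_in(c,t)[:2]:
    l=np.array(d['location']); e=l[:2]-BC; c1,s1=np.cos(YAW),np.sin(YAW); print(c,t,np.round([1e3*(c1*e[0]+s1*e[1]),1e3*(-s1*e[0]+c1*e[1]),l[2]*1e3]),round(d['p'],2))
goto(-30,36,47)"
```

```text
pivot [380. 323.]
end0 [410. 284.]
end.3 [424. 293.]
scene tagged_handle_end [-7. 77. 60.] 0.69
scene tagged_handle [-6. 74. 59.] 0.6
scene tagged_pivot [21. 81. 48.] 0.63
top tagged_handle [-150.  -83.   55.] 0.61
t 9.65 box xy mm [-32.8  35.6] z 117.5 yaw_tool_x in box 90.33 tilt [-0.  0. -1.] F [-0.3  0.5  0.1] open 0.0 j [-4. 33. 98. -0. 49.  7.]
shift cm [0.04 0.28 7.05]
```

View pics/s4.png

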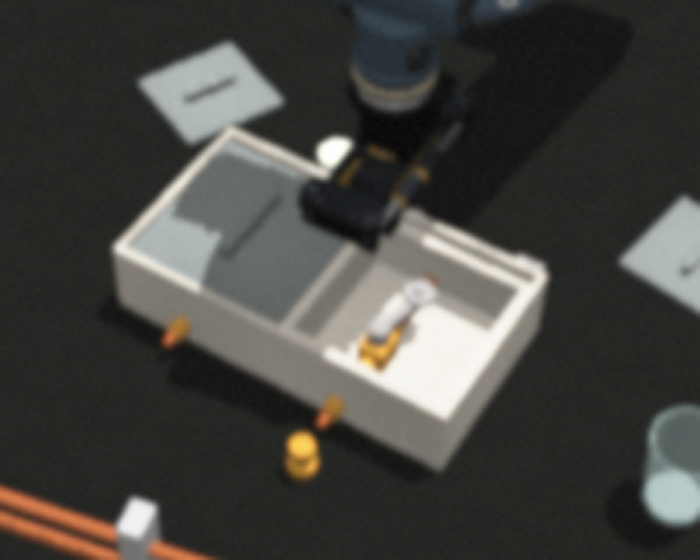

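The cover lies against the far lip. The tagged handle is untouched, with its tag at (420,292), an angle of about 0.25. The fingers are above the free space on its -y side, so I'll lower into the bay.

Emit:
send_rows --moves '[[[0,0,0,0,0.3,1.5,-1],[0,0,0,0,0,2,-1],[0,0,0,0,0,2,-1],[0,0,0,0,0,1.4,-1],[0,0,0,0,0,0,-1]]]'

```text
time_s: 10.15
position: [0.5469, 0.0726, 0.046]
tcp_rot: [[0.191, 0.982, -0.005], [0.982, -0.191, 0.0], [-0.001, -0.005, -1.0]]
force: [-0.1, -0.1, 0.2]
opening: 0.005
```

```bash
cat >> h.py <<'E'
def arc(th,off,r=50):  # finger centre for handle angle th (deg): off mm behind bar centre line
    p,R=state(); t=np.radians(th); u=np.array([-np.cos(t),np.sin(t)]); n=np.array([np.sin(t),np.cos(t)])
    x,y=np.array([25,71])+r*u-off*n
    tgt=np.r_[bw(x/1e3,y/1e3),.047]; print(th,"box target",x.round(1),y.round(1),"shift",np.round(100*R.T@(tgt-p),2),"tool yaw should be",90-th)
E
python3 -c "
from h import *
arc(0,24.5,55); arc(15,24.5,50)"
```

```text
t 10.15 box xy mm [-31.8  36. ] z 46.0 yaw_tool_x in box 90.38 tilt [-0.001 -0.005 -1.   ] F [-0.1 -0.1  0.2] open 0.01 j [ -4.  40. 100.  -0.  40.   7.]
0 box target -30.0 46.5 shift [ 1.05  0.19 -0.1 ] tool yaw should be 90
t 10.15 box xy mm [-31.8  36. ] z 46.0 yaw_tool_x in box 90.38 tilt [-0.001 -0.005 -1.   ] F [-0.1 -0.1  0.2] open 0.01 j [ -4.  40. 100.  -0.  40.   7.]
15 box target -29.6 60.3 shift [ 2.43  0.23 -0.1 ] tool yaw should be 75
```

Emit:
send_rows --moves '[[[0,0,0,0.6,0,0,-1],[0,0,0,0.6,0.1,0,-1],[0,0,7.5,0.6,0,0,-1],[0,0,7.5,0.6,0,0,-1],[0,0,0,0,0,0,-1]]]'

```text
time_s: 10.65
position: [0.5549, 0.0968, 0.0494]
tcp_rot: [[0.437, 0.9, 0.0], [0.9, -0.437, -0.0], [0.0, 0.0, -1.0]]
force: [-0.7, -0.2, -0.3]
opening: 0.006
```

```bash
python3 -c "
from h import *
arc(15,24.5); arc(45,24.5)"
```

```text
t 10.65 box xy mm [-28.8  61.4] z 49.4 yaw_tool_x in box 75.5 tilt [ 0.  0. -1.] F [-0.7 -0.2 -0.3] open 0.01 j [-1. 40. 99. -0. 41. 24.]
15 box target -29.6 60.3 shift [-0.13 -0.05  0.24] tool yaw should be 75
t 10.65 box xy mm [-28.8  61.4] z 49.4 yaw_tool_x in box 75.5 tilt [ 0.  0. -1.] F [-0.7 -0.2 -0.3] open 0.01 j [-1. 40. 99. -0. 41. 24.]
45 box target -27.7 89.0 shift [ 2.71 -0.58  0.24] tool yaw should be 45
```

Emit:
send_rows --moves '[[[0,0,6,0.5,-0.2,0.1,-1],[0,0,6,0.5,-0.25,0.1,-1],[0,0,6,0.5,-0.25,0,-1],[0,0,6,0.5,-0.25,0,-1],[0,0,6,0.5,-0.25,0,-1]]]'

```text
time_s: 11.15
position: [0.5612, 0.1225, 0.0473]
tcp_rot: [[0.829, 0.559, 0.001], [0.559, -0.829, -0.001], [0.0, 0.001, -1.0]]
force: [-1.0, -2.4, -0.6]
opening: 0.007
```

```bash
python3 -c "
from h import *
arc(45,24.5); arc(75,24.5)"
```

```text
t 11.15 box xy mm [-27.7  87.8] z 47.3 yaw_tool_x in box 45.37 tilt [ 0.     0.001 -1.   ] F [-1.  -2.4 -0.6] open 0.01 j [ 1. 41. 97. -0. 42. 57.]
45 box target -27.7 89.0 shift [ 0.09 -0.08  0.03] tool yaw should be 45
t 11.15 box xy mm [-27.7  87.8] z 47.3 yaw_tool_x in box 45.37 tilt [ 0.     0.001 -1.   ] F [-1.  -2.4 -0.6] open 0.01 j [ 1. 41. 97. -0. 42. 57.]
75 box target -11.6 113.0 shift [ 2.92 -0.62  0.03] tool yaw should be 15
```

Contact force is about 2.6 N, so the handle is turning with the fingers.

Emit:
send_rows --moves '[[[0,0,6,0.55,-0.25,0,-1],[0,0,6,0.55,-0.25,0,-1],[0,0,6,0.55,-0.25,0,-1],[0,0,6,0.5,-0.25,0,-1],[0,0,6,0.5,-0.25,0,-1]]]'

```text
time_s: 11.65
position: [0.5799, 0.1442, 0.0471]
tcp_rot: [[0.998, 0.069, -0.001], [0.069, -0.998, -0.001], [-0.001, 0.0, -1.0]]
force: [-1.5, -1.6, 0.7]
opening: 0.006
```

```bash
python3 -c "
from h import *
arc(75,24.5); arc(87,24.5)"
```

```text
t 11.65 box xy mm [-13.6 112.7] z 47.1 yaw_tool_x in box 15.36 tilt [-0.001  0.    -1.   ] F [-1.5 -1.6  0.7] open 0.01 j [ 3. 42. 93. -0. 45. 89.]
75 box target -11.6 113.0 shift [0.2  0.03 0.01] tool yaw should be 15
t 11.65 box xy mm [-13.6 112.7] z 47.1 yaw_tool_x in box 15.36 tilt [-0.001  0.    -1.   ] F [-1.5 -1.6  0.7] open 0.01 j [ 3. 42. 93. -0. 45. 89.]
87 box target -2.1 119.6 shift [ 1.3  -0.36  0.01] tool yaw should be 3
```

Emit:
send_rows --moves '[[[0,0,6,0.6,-0.2,0,-1],[0,0,6,0.5,-0.2,0,-1],[0,0,3,0.3,-0.1,0,-1],[0,0,0,0.1,0,0,-1],[0,0,0,0,0,0,-1]]]'

```text
time_s: 12.15
position: [0.5951, 0.1494, 0.0468]
tcp_rot: [[0.982, -0.188, -0.0], [-0.188, -0.982, 0.001], [-0.0, -0.0, -1.0]]
force: [-2.4, 2.3, 1.1]
opening: 0.007
```

```bash
python3 -c "
from h import *
arc(90,24.5)"
```

```text
t 12.15 box xy mm [  0.2 120.8] z 46.8 yaw_tool_x in box 0.57 tilt [-0. -0. -1.] F [-2.4  2.3  1.1] open 0.01 j [  4.  43.  91.   0.  46. 104.]
90 box target 0.5 121.0 shift [ 0.03 -0.02 -0.02] tool yaw should be 0
```

Close to the stop. I'll push on in 1 mm steps until the force rises.

Emit:
send_rows --moves '[[[0,0,0,0.1,0,0,-1],[0,0,0,0.1,0,0,-1],[0,0,0,0.1,0,0,-1],[0,0,0,0.1,0,0,-1],[0,0,0,0,0,0,-1]]]'

```text
time_s: 12.65
position: [0.5957, 0.149, 0.0465]
tcp_rot: [[0.982, -0.19, -0.008], [-0.19, -0.982, 0.001], [-0.008, 0.0, -1.0]]
force: [-8.7, 5.4, 5.1]
opening: 0.004
```

```bash
python3 -c "
from h import *
arc(90,24.5)"
```

```text
t 12.65 box xy mm [  0.9 120.6] z 46.5 yaw_tool_x in box 0.45 tilt [-0.008  0.    -1.   ] F [-8.7  5.4  5.1] open 0.0 j [  4.  43.  91.   0.  47. 104.]
90 box target 0.5 121.0 shift [-0.04 -0.05 -0.05] tool yaw should be 0
```

Emit:
send_rows --moves '[[[0,0,0,0.1,0,0,-1],[0,0,0,0.1,0,0,-1],[0,0,0,0.1,0,0,-1],[0,0,0,0,0,0,-1],[0,0,0,0,0,0,-1]]]'

```text
time_s: 13.15
position: [0.5958, 0.149, 0.0463]
tcp_rot: [[0.982, -0.19, -0.013], [-0.19, -0.982, 0.002], [-0.013, 0.001, -1.0]]
force: [-12.1, 5.9, 8.5]
opening: 0.002
```

Emit:
send_rows --moves '[[[0,0,0,-0.5,0,0,-1],[0,0,0,-0.5,0,0,-1],[0,0,0,-1,0,0,-1],[0,0,0,0,0,0,-1],[0,0,0,0,0,-2,-1]]]'

```text
time_s: 13.65
position: [0.5809, 0.1507, 0.0646]
tcp_rot: [[0.982, -0.191, -0.005], [-0.191, -0.982, -0.001], [-0.005, 0.002, -1.0]]
force: [-0.5, 0.1, -0.8]
opening: 0.007
```

Emit:
send_rows --moves '[[[0,0,0,0,0,-3,-1],[0,0,0,0,0,-4,-1],[0,0,0,-4,0,-4,-1],[0,0,0,-4,0,-4,-1],[0,0,0,-4,0,-2,-1]]]'

```text
time_s: 14.15
position: [0.4756, 0.1723, 0.2301]
tcp_rot: [[0.981, -0.192, 0.007], [-0.192, -0.981, 0.001], [0.007, -0.002, -1.0]]
force: [-0.1, 0.9, 0.2]
opening: 0.002
```

Emit:
send_rows --moves '[[[0,0,0,-4,0,0,-1],[0,0,0,-3,0,0,-1],[0,0,0,0,0,0,-1],[0,0,0,0,0,0,-1],[0,0,0,0,0,0,-1]]]'

```text
time_s: 14.65
position: [0.4073, 0.1856, 0.2276]
tcp_rot: [[0.982, -0.191, 0.003], [-0.191, -0.982, 0.0], [0.003, -0.001, -1.0]]
force: [0.6, -0.4, 0.4]
opening: 0.002
```

```bash
python3 -c "
from h import *
cv2.imwrite('pics/s5.png',cv2.resize(capture('scene')[130:290,220:420],None,fx=3.5,fy=3.5,interpolation=2))
cv2.imwrite('pics/t5.png',cv2.resize(capture('top')[120:245,220:390],None,fx=4.5,fy=4.5,interpolation=2))
for c in('scene','top'):
  for t in ('tagged_handle_end','tagged_pivot','cover','plain_handle'): 
   for d in spot_in(c,t)[:3]:
    l=np.array(d['location']); e=l[:2]-BC; c1,s1=np.cos(YAW),np.sin(YAW); print(c,t,np.round([1e3*(c1*e[0]+s1*e[1]),1e3*(-s1*e[0]+c1*e[1]),l[2]*1e3]),round(d['p'],2))
state()"
```

```text
scene tagged_handle_end [ 24. 104.  57.] 0.64
scene tagged_handle_end [-150.  -77.   52.] 0.17
scene tagged_pivot [33. 85. 40.] 0.63
scene cover [-258.  283.    1.] 0.95
scene cover [-193. -273.    4.] 0.74
scene cover [ 11. -81.  75.] 0.69
scene plain_handle [23. 57. 46.] 0.44
top tagged_pivot [28. 82. 39.] 0.62
top tagged_pivot [-144.   70.    6.] 0.29
top cover [-197. -274.    5.] 0.72
top cover [  4. -90.  74.] 0.66
top cover [-275.  309.    5.] 0.6
top plain_handle [-98. 425. 126.] 0.16
t 15.15 box xy mm [-192.9  118.9] z 227.1 yaw_tool_x in box 0.39 tilt [-0.  0. -1.] F [-0.1 -1.3 -1.4] open 0.0 j [ 10.  16. 106.   0.  58. 111.]
```

View pics/s5.png

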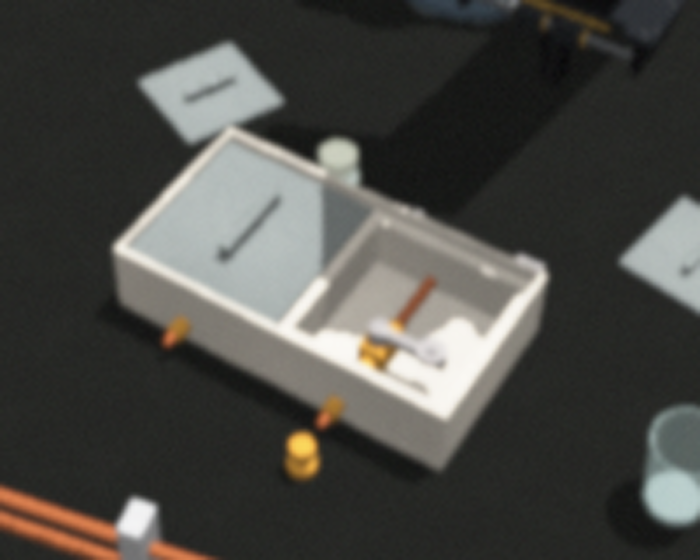

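View pics/t5.png

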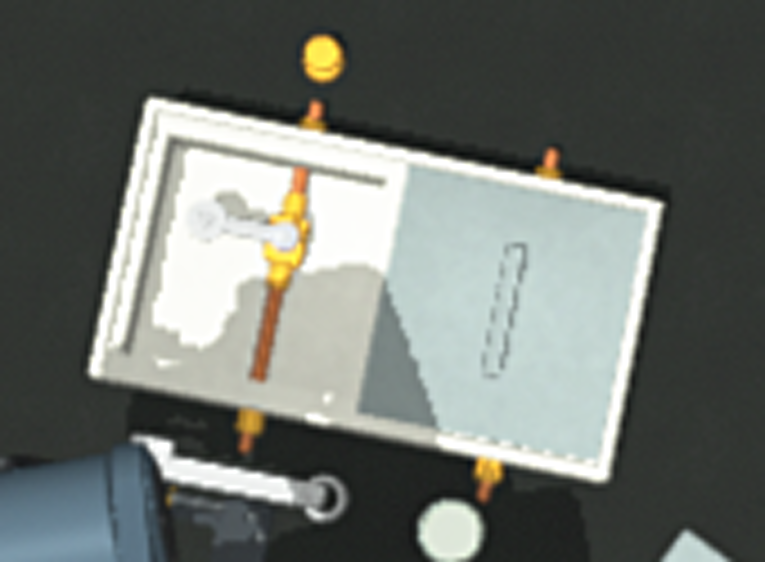

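The side view shows the cover flat against the far lip. In the top view the bar runs from the pivot at (286,234) to the tag at (206,217), which is along box +y within about 1°. The jar, coupling and wrench haven't moved.

```bash
python3 -c "
from h import *
print(bot.hand_in())"
```

```text
the job is handed in; nothing more can be done
None
```

I pushed the large cover across by its rib until it met the far lip. Then I turned the tagged handle clockwise with the closed fingers until it reached its stop, backed the arm clear and handed the job in at about 15 s.

**Cover:** At the end of the push the force rose to about 17 N with no further movement. The last pictures show the cover lying flat in its guides at the far end of the box.

**Tagged handle:** Pushing on gave about 16 N with no further movement. In the top view its bar points along the box's +y to within about 1°.

**Other items:** The fingers never entered the plain handle's bay, but the cover now hides that handle, so I could not check its angle by eye. The jar and coupling look unmoved, and so does the part of the wrench not hidden by the arm. I did not re-check the other bystanders in a last picture, but the arm passed above them.

**Disagreements:** Some network reports were clearly wrong, such as a "plain_handle" seen in the tagged bay. I ignored them and went by the pictures.

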